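# Centre the wobbly cream jug on its stand

### The job

The little black cream jug has been left off-centre on its round serving stand. Tap it lightly with the outside of the fingers until it stands upright in the middle of the stand, evenly inside the dark ring. Do not grip, lift or topple the jug, and leave the stand and the other tableware where they are.

Things in the scene. Friction and masses are not known exactly. Their poses are not given: they have to be found in the camera images.
- jug: Black cream jug, 60 mm tall, 160 g, wobbly: flat round foot only 28 mm wide. Round about its z; belly 62 mm wide at 22 mm up (54 at 14 mm), neck 40 mm at 47 mm, rim 43 mm. Origin: centre of underside. Loop handle on its +y to 51 mm from the axis, 25 to 60 mm up; spout on -y, 31 mm. Slides on the stand when pushed at the belly or below (friction about 0.35); tips if pushed near the rim.
- stand: Loose heavy (0.9 kg) round wooden stand, 96 mm wide, 40 mm high, flat grey top with a flush dark ring (80 to 88 mm wide) concentric with it. Origin: centre of its underside on the table; the centre of the top is 40 mm above. The jug stands on top, at first 18 to 27 mm off-centre, its handle roughly square to the way it is off.
- mug: Bystander: pink mug, 82 mm diameter, 88 mm tall, with a handle on its +y side; origin at the centre of its underside. Leave it alone.
- glass_cup: Bystander: amber glass cup, 80 mm diameter, 75 mm tall, with a handle on its +y side; origin at the centre of its underside. Leave it alone.
- dish: Bystander: flat sage green dish, 84 mm diameter, 14 mm tall; origin at the centre of its underside. Leave it alone.

How it is judged (in metres and radians):
On the way:
1. the fingers touch the jug (contact force between the fingers and jug above 0.03 N), for 0.02 s.
At the end, for the whole second after the job is handed in: The jug stands upright and still on the top of the stand, its axis within 6 mm of the stand's, and the stand is within 15 mm of where it was (horizontal distance between jug and stand below 0.006 m and angle between jug's own z axis and vertical below 0.06 rad and z of jug in the frame of stand between 0.036 and 0.044 m and linear speed of jug below 0.01 m/s and distance of stand from where it was at the start of the episode below 0.015 m); the robot touches nothing.
It fails at once if the jug is rocked hard or toppled (tilted more than 20 degrees) or falls off the stand (angle between jug's own z axis and vertical above 0.35 rad or z of jug in the frame of stand below 0.03 m).
It fails at once if the jug is lifted off the stand (z of jug in the frame of stand above 0.05 m).
It fails at once if the jug is taken between the fingers (its axis within 20 mm of the grasp point, below the rim) or hit or squeezed hard (more than 8 N) (contact force between any of the fingers, the arm and jug above 8 N or (horizontal distance between the grasp point and jug below 0.02 m and z of the grasp point in the frame of stand below 0.1 m)).
It fails at once if the stand is shoved away (distance of stand from where it was at the start of the episode above 0.015 m).
It fails at once if the other tableware is disturbed (distance of any of mug, glass_cup, dish from where it was at the start of the episode above 0.015 m).
It also fails if it takes over 56 s, if anything falls off the work surface, if the arm or the gripper's body presses on something with over 40 N, if the wrist force passes 120 N, or if a joint passes its speed limit or range.

### The arm

A 6-joint arm with a two-finger parallel gripper is mounted at the origin on the work surface. World frame = base frame: x ahead of the robot, y to its left, z up, the work surface at z = 0. Lengths are in mm, angles in rad, forces in N, time in s.
With the tool pointing down it reaches from about 275 to 750 mm from the base axis. Payload 10.2 kg.
Tool frame: the origin (TCP) lies midway between the tips of the shut fingers; the grasp point (between the pads) lies 19 mm behind it; z points along the fingers, y is the line along which they close (so a half turn about z gives the same grasp; the last joint's range is limited). The gripper opens to 85 mm and grips with 20 to 120 N. Pads are 22 mm wide; open, the fingers measure 114 mm over their backs; the gripper's body (76 mm by 85 mm) begins 54 mm behind the grasp point. The pads swing forward as they close: fully open they stand 13 mm farther back than shut.
Start: joints at [-1.327, 0.313, 1.498, -0, 1.331, -0.223], TCP at [236.255, -468.844, 194.594] pointing down, gripper open.
Joint ranges: [-2.94, 2.94], [-0.97, 2.17], [0.19, 2.56], [-1.23, 4.37], [0.02, 3.11], [-2.88, 2.88]. Speed limits (rad/s): [2.39, 2.39, 3.01, 3.14, 3.14, 3.14].

### API

Orientations are given as a unit quaternion [w, x, y, z].
In Python, from rig import ctrl gives the robot as it stands.
- The arm moves only by the tool send_rows, never from a script. Its argument "targets" is a list of rows, each an object with "offset": the shift along the world's x, y, z in cm, a list of three; "spin": the turn about the world's z in rad. A call has 1 to 8 rows; each row is the pose to reach, as a shift and turn from the pose commanded when the call began; what a row does not reach only later rows make up. A row lasts 1/12 s, in which the tool goes at most 41.7 mm and 7.16 degrees, less where a joint would pass 70% of its speed; a pose out of reach is approached as far as the arm can. A call with a gripper value outside its range is refused whole. "grip" is the opening, from 0 (shut) to 1 (fully open), set as the call begins (left out, the last holds). The fingers move at their own pace and stop on an object; "squeeze" is the grip in N (left out, the last holds). Time passes only in rows, so rows that repeat a pose let the fingers close. It gives the time, the measured TCP pose, the force, the opening and the grip force at its end, in the units of the state.
- ctrl.sense(): the state, without advancing time (a new reading comes with each control period).
- ctrl.capture(name): name is "side" or "top" or "wrist"; returns (picture, depth): 400x640x3 uint8, red, green, blue; 400x640 float32, mm along the optical axis (not along the pixel's ray), 0 where there is no reading.
- ctrl.calibration(name): a dict with "fx", "fy", "cx", "cy" (pixels), "k1" (the pictures are not rectified: a ray, as slopes to the right and down, at radius r is drawn at 1 + k1 r^2 times it, then the intrinsics apply), "view" (4x4, takes a point from world to camera coordinates); the wrist camera has in their place "mount" (4x4, takes a point from camera to tool coordinates, whose origin is the TCP and whose axes are the flange's). Camera axes: x right, y down, z forward; pixel columns grow to the right and rows downward; lengths in mm; the calibration is good to about 2 mm. A picture is of the moment at which its call begins: read the wrist's pose just before it. calibration takes no time and is no camera call.
- ctrl.finish_job(): hands the job in; it is judged then, once.
Trained networks look in the newest picture that a camera, given by its name, has taken for a name from the list of things; names that differ only in an ending like _2 or _b are one class to them, and where a whole thing is asked for, a point or a joint stands for the part that bears it (a point fixed in the world has none). Each returns a list of dicts, best first, with "conf" (0 to 1); they miss things now and then, are a little off and sometimes report something else, mostly with a low value. They report only what shows in the picture. A call takes as long as a camera call.
- ctrl.search_frame(camera, query): "box" ([left, top, right, bottom] in pixels, round what is visible of it).
- ctrl.place_of(camera, query): "uv" ([column, row] in pixels: a listed point, or the origin of a listed thing).
The state is a dict: "time_s": time; "joints": joint angles; "dq": joint speeds; "tau": joint torques, N m; "eef_pos": TCP position; "ee_rot": TCP orientation; "force": force on the tool from outside, world axes, zero at the start; "wrist_torque": the same for the moment, N m; "grip_width": opening from 0.0 (shut) to 1.0 (fully open); "grip_force": force on a finger pad.
Only numpy, scipy, OpenCV 4.12 (cv2) and the standard library are available. Lean on these libraries where they do the work, as an engineer would, in place of code of your own. Each camera call takes 0.05 s, during which the arm holds its last target. There are 200 camera calls.

## Working session

There is one attempt and no reset: what is moved stays moved. The work goes in short steps, Python scripts to look and compute and a tool call to move; the robot and the scene stay as the last step left them, time stands still between calls to the robot, and variables do not carry over. Pictures are saved under pics/ and viewed, at most 10 in all, crops included, and the job is handed in when it is done.

Besides the shell and the picture viewer there is one more tool, called in YAML: its name, and indented under it one key for each argument. send_rows: Moves the arm, as the interface text tells. Its arguments: {"type":"object","properties":{"targets":{"type":"array"},"grip":{"type":"number"},"squeeze":{"type":"number"}},"required":["targets"]}

```bash
ls; mkdir -p pics; cat > h.py <<'E'
import numpy as np, cv2
from rig import ctrl
def ray(cam,uv,V=None):
    c=ctrl.calibration(cam)
    x=np.array([(uv[0]-c["cx"])/c["fx"],(uv[1]-c["cy"])/c["fy"]]); s=x.copy()
    for _ in range(20): s=x/(1+c["k1"]*(s@s))
    return s
def at_z(cam,uv,z):
    V=np.array(ctrl.calibration(cam)["view"]); R,t=V[:3,:3],V[:3,3]
    d=R.T@np.r_[ray(cam,uv),1]; o=-R.T@t
    return o+d*(z-o[2])/d[2]
def proj(cam,P):
    c=ctrl.calibration(cam);V=np.array(c["view"]); p=V[:3,:3]@np.array(P,float)+V[:3,3]
    s=p[:2]/p[2]; s=s*(1+c["k1"]*(s@s)); return np.array([c["fx"]*s[0]+c["cx"],c["fy"]*s[1]+c["cy"]])
def cloud(cam,depth):
    c=ctrl.calibration(cam);V=np.array(c["view"])
    v,u=np.mgrid[0:400,0:640]; K=np.array([[c["fx"],0,c["cx"]],[0,c["fy"],c["cy"]],[0,0,1.]])
    s=cv2.undistortPoints(np.stack([u,v],-1).reshape(-1,1,2).astype(float),K,np.array([c["k1"],0,0,0])).reshape(400,640,2)
    p=np.dstack([s,np.ones((400,640))])*depth[...,None]
    return (p-V[:3,3])@V[:3,:3]
E
python3 - <<'E'
from h import *
s=ctrl.sense(); print(s)
for n in("top","side"):
    im,d=ctrl.capture(n); cv2.imwrite(f"pics/{n}0.png",im[...,::-1]); np.save(f"{n}0.npy",d)
    print(n,ctrl.calibration(n))
    for q,z in(("jug",40),("stand",0),("mug",0),("glass_cup",0),("dish",0)):
        r=ctrl.place_of(n,q)[:1]; b=ctrl.search_frame(n,q)[:1]
        print(q,r,b,at_z(n,r[0]["uv"],z).round(1) if r else "")
E
```

```text
pics
{'time_s': 0.0, 'joints': array([-1.32742736e+00,  3.13458076e-01,  1.49846468e+00,  3.52632596e-06,
        1.33093841e+00, -2.23391264e-01]), 'dq': array([ 0.0011327 , -0.00023693, -0.00055929,  0.00050519, -0.00086737,
       -0.00066251]), 'tau': array([ 5.30848902e-04, -4.12263572e+01, -2.59740901e+01, -2.17448055e-04,
        4.09340937e-03, -2.90463606e-05]), 'eef_pos': array([ 236.16835055, -468.54852793,  194.0205692 ]), 'ee_rot': array([-6.34238595e-04,  9.72890146e-01,  2.31266862e-01, -4.62301824e-06]), 'force': array([-0.36764928,  0.79502505,  0.48287593]), 'wrist_torque': array([ 0.0579934 , -0.00742838, -0.00163708]), 'grip_force': 0.0, 'grip_width': 0.9962157243183938}
top {'fx': 393.99670958087114, 'fy': 393.99670958087114, 'cx': 317.4747068213186, 'cy': 198.1590944607213, 'k1': -0.024135267452903907, 'view': array([[-8.08992173e-03, -9.99862852e-01,  1.44509342e-02,
        -1.35548082e+01],
       [-9.80706829e-01,  5.11057705e-03, -1.95417494e-01,
         5.62975727e+02],
       [ 1.95316840e-01, -1.57530420e-02, -9.80613672e-01,
         6.11474319e+02],
 
[... 1057 characters left out ...]
    4.80133805e+02],
       [ 0.00000000e+00,  0.00000000e+00,  0.00000000e+00,
         1.00000000e+00]])}
jug [{'uv': [279.5, 186.1], 'conf': 0.92}] [{'box': [261.2, 152.5, 310.8, 192.3], 'conf': 0.89}] [498.4  84.7  40. ]
stand [{'uv': [280.8, 195.2], 'conf': 0.7}] [{'box': [254.4, 171.8, 305.6, 207.8], 'conf': 0.68}] [508.7 114.1   0. ]
mug [{'uv': [201.6, 191.1], 'conf': 0.56}] [{'box': [171.8, 141.2, 237.8, 200.4], 'conf': 0.97}] [369.9 189.5   0. ]
glass_cup [{'uv': [347.8, 170.5], 'conf': 0.82}] [{'box': [312.7, 132.9, 367.7, 180.0], 'conf': 0.68}] [675.4 151.4   0. ]
dish [{'uv': [263.3, 162.2], 'conf': 0.87}] [{'box': [244.5, 148.1, 271.3, 167.6], 'conf': 0.54}] [516.7 259.6   0. ]
```

```bash
python3 - <<'E'
from h import *
im=cv2.imread("pics/top0.png"); s=cv2.imread("pics/side0.png")
a=cv2.resize(im[190:275,190:290],None,fx=6,fy=6,interpolation=cv2.INTER_CUBIC)[:,:600]
cv2.imwrite("pics/crop0.png",a)
b=np.hstack([cv2.resize(im,(400,250)),cv2.resize(s,(400,250))]);cv2.imwrite("pics/both0.png",b)
P=cloud("top",np.load("top0.npy")); 
m=(abs(P[...,2]-40)<4)&(np.hypot(P[...,0]-506,P[...,1]-112)<70)
q=P[m]; (c,r)=cv2.minEnclosingCircle(q[:,:2].astype(np.float32)); print("stand top",c,r,m.sum(),q[:,2].mean())
m=(P[...,2]>90)&(np.hypot(P[...,0]-506,P[...,1]-100)<80); q=P[m]; print("rim pts",m.sum(),q.min(0),q.max(0))
E
```

```text
stand top (508.533447265625, 114.54480743408203) 47.97040557861328 1336 39.96247117096588
rim pts 337 [473.46728747  71.32705216  90.07517887] [553.25986945 113.46504242 103.62384523]
```

View pics/crop0.png

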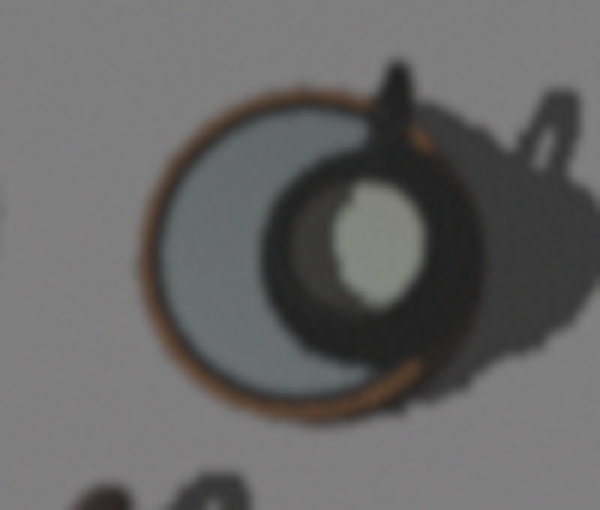

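View pics/both0.png

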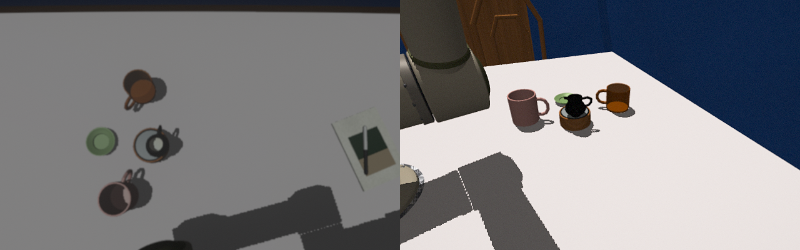

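```bash
cat >> h.py <<'E'
from scipy.optimize import least_squares, minimize
STAND=np.array([508.5,114.5])
def jug(cam,d,guess=(505,90)):
    # fit the jug's belly profile (z above stand -> radius) and rim height points to the depth cloud
    P=cloud(cam,d).reshape(-1,3); 
    P=P[(np.hypot(*(P[:,:2]-guess).T)<40)&(P[:,2]>58)&(P[:,2]<104)]
    zz=[62,75,87,100]; rr=[31,27,20,21.5]
    def f(c):
        r=np.hypot(*(P[:,:2]-c[:2]).T); e=r-np.interp(P[:,2],zz,rr)
        return e
    best=least_squares(f,guess,loss="cauchy",f_scale=1.5); 
    e=f(best.x); return best.x,len(P),np.median(abs(e)),P
E
python3 - <<'E'
from h import *
im=cv2.imread("pics/top0.png")
for cam in("top","side"):
    d=np.load(cam+"0.npy"); c,n,e,P=jug(cam,d); print(cam,c,n,e)
    R=P[P[:,2]>97]; 
    g=lambda c:np.hypot(*(R[:,:2]-c).T)-20.5
    s=least_squares(g,c,loss="cauchy",f_scale=1.5); print(" rim fit",s.x,len(R),np.median(abs(s.fun)))
    Q=cloud(cam,d); m=(abs(Q[...,2]-40)<3)&(np.hypot(Q[...,0]-506,Q[...,1]-112)<70); q=Q[m][:,:2]
    o=minimize(lambda c:np.sum(np.maximum(np.hypot(*(q-c).T)-47.5,0)**1),STAND,method="Nelder-Mead"); print(" stand",o.x,cv2.minEnclosingCircle(q.astype(np.float32)))
print("belly mid",at_z("top",(252.25,232.9),62))
c=ctrl.place_of("top","jug")
for x,y in((503,91),):
    for col,r,z in(((0,255,0),31,62),((0,0,255),21.5,100)):
        for a in np.linspace(0,6.28,60):
            u=proj("top",(x+r*np.cos(a),y+r*np.sin(a),z)); cv2.circle(im,(int(round(u[0])),int(round(u[1]))),0,col,-1)
cv2.imwrite("pics/fit0.png",cv2.resize(im[190:275,190:290],None,fx=6,fy=6,interpolation=cv2.INTER_NEAREST))
E
```

```text
top [504.3901035   91.99639164] 1166 2.0836152528304535
 rim fit [503.8964682   92.02117207] 226 1.1709376587927558
 stand [508.18208037 114.28663189] ((508.299072265625, 114.41925811767578), 47.86701965332031)
side [503.43001366  92.87780494] 983 1.0263775368043966
 rim fit [502.58366583  92.13367995] 131 1.1360726418446028
 stand [506.71300509 113.94373032] ((506.8891296386719, 114.2546615600586), 47.91947937011719)
belly mid [503.88733107  90.58731446  62.        ]
```

View pics/fit0.png

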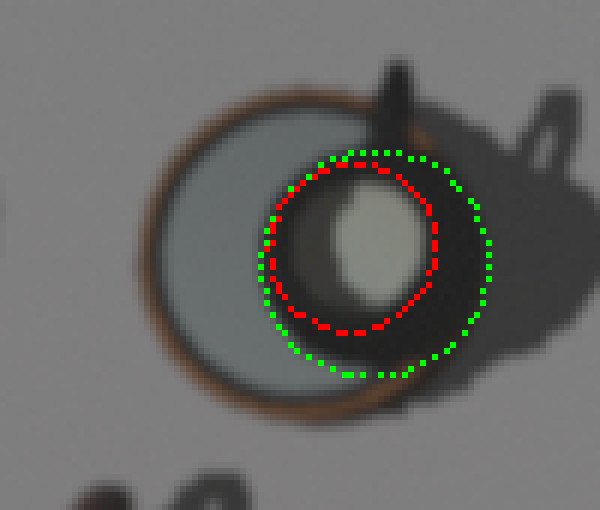

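send_rows:
  targets:
    - {"offset": [4,4,0],"spin": -0.12}
    - {"offset": [8,8,0],"spin": -0.24}
    - {"offset": [11,11.5,0],"spin": -0.36}
    - {"offset": [14,15,0],"spin": -0.467}
    - {"offset": [17,18.5,0],"spin": -0.467}
    - {"offset": [20,22,0],"spin": -0.467}
    - {"offset": [23,25.5,0],"spin": -0.467}
    - {"offset": [26,29,0],"spin": -0.467}
  grip: 0

```text
time_s: 1.82
eef_pos: [451.3, -230.5, 194.8]
ee_rot: [0.0, 1.0, -0.0, 0.0]
force: [0.2, -1.1, 0.9]
grip_width: -0.0
grip_force: 0.0
```

send_rows:
  targets:
    - {"offset": [0,0,0],"spin": 0}
    - {"offset": [0,0,0],"spin": 0}

```text
time_s: 1.98
eef_pos: [451.2, -230.8, 194.6]
ee_rot: [0.0, 1.0, 0.002, -0.0]
force: [-0.7, -0.0, 0.3]
grip_width: -0.002
grip_force: 0.0
```

send_rows:
  targets:
    - {"offset": [0.6,3.6,0],"spin": -0.09}
    - {"offset": [1.2,7.2,0],"spin": -0.178}
    - {"offset": [1.8,10.8,0],"spin": -0.178}
    - {"offset": [2.4,14.4,0],"spin": -0.178}
    - {"offset": [3.0,18,0],"spin": -0.178}
    - {"offset": [3.6,21.6,0],"spin": -0.178}
    - {"offset": [4.2,26.1,0],"spin": -0.178}
    - {"offset": [4.2,26.1,0],"spin": -0.178}

```text
time_s: 2.65
eef_pos: [492.3, 32.4, 194.7]
ee_rot: [-0.001, 0.996, -0.087, 0.0]
force: [-0.0, 1.3, 0.4]
grip_width: -0.002
grip_force: 0.0
```

send_rows:
  targets:
    - {"offset": [0,0,0],"spin": 0}

```text
time_s: 2.73
eef_pos: [492.3, 29.3, 194.6]
ee_rot: [0.0, 0.996, -0.088, -0.0]
force: [-0.0, -1.0, -0.3]
grip_width: 0.001
grip_force: 0.0
```

send_rows:
  targets:
    - {"offset": [0,0,-3],"spin": 0}
    - {"offset": [0,0,-6],"spin": 0}
    - {"offset": [0,0,-9],"spin": 0}
    - {"offset": [0,0,-11],"spin": 0}
    - {"offset": [0,0,-13],"spin": 0}
    - {"offset": [0,0,-14.3],"spin": 0}
    - {"offset": [0,0,-14.3],"spin": 0}
    - {"offset": [0,0,-14.3],"spin": 0}

```text
time_s: 3.4
eef_pos: [492.3, 27.0, 51.6]
ee_rot: [0.0, 0.996, -0.09, -0.0]
force: [0.8, 0.5, -0.1]
grip_width: -0.001
grip_force: 0.0
```

```bash
python3 - <<'E'
from h import *
print(ctrl.sense()["eef_pos"])
im,d=ctrl.capture("top"); s,_=ctrl.capture("side"); np.save("top1.npy",d)
a=cv2.resize(im[180:280,190:310],None,fx=3.3,fy=3.3); b=cv2.resize(s[110:220,220:352],None,fx=3,fy=3)
cv2.imwrite("pics/c1.png",np.hstack([a[:330,:396],b[:330,:396]])[...,::-1])
print(jug("top",d)[:3])
E
```

```text
[492.26188419  26.97216312  51.64216142]
(array([505.,  90.]), 0, np.float64(nan))
  return _methods._mean(a, axis=axis, dtype=dtype,
  ret = ret.dtype.type(ret / rcount)
```

View pics/c1.png

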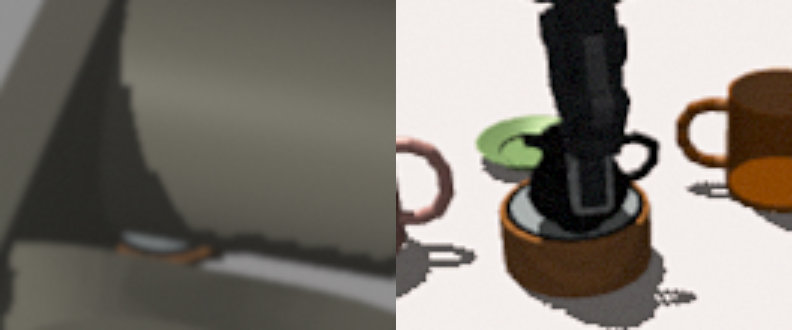

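send_rows:
  targets:
    - {"offset": [0.03,0.15,0],"spin": 0}
    - {"offset": [0.05,0.3,0],"spin": 0}
    - {"offset": [0.08,0.44,0],"spin": 0}
    - {"offset": [0.11,0.59,0],"spin": 0}
    - {"offset": [0.13,0.74,0],"spin": 0}
    - {"offset": [0.16,0.89,0],"spin": 0}
    - {"offset": [0.19,1.03,0],"spin": 0}
    - {"offset": [0.21,1.18,0],"spin": 0}

```text
time_s: 4.17
eef_pos: [494.5, 40.7, 51.6]
ee_rot: [-0.0, 0.996, -0.089, 0.0]
force: [0.7, 0.3, -0.9]
grip_width: 0.002
grip_force: 0.0
```

send_rows:
  targets:
    - {"offset": [0.02,0.1,0],"spin": 0}
    - {"offset": [0.04,0.2,0],"spin": 0}
    - {"offset": [0.05,0.3,0],"spin": 0}
    - {"offset": [0.07,0.39,0],"spin": 0}
    - {"offset": [0.09,0.49,0],"spin": 0}
    - {"offset": [0.11,0.59,0],"spin": 0}
    - {"offset": [0.12,0.69,0],"spin": 0}
    - {"offset": [0.14,0.79,0],"spin": 0}

```text
time_s: 4.83
eef_pos: [495.8, 48.5, 51.6]
ee_rot: [-0.0, 0.996, -0.089, -0.0]
force: [-1.4, -0.8, 0.1]
grip_width: -0.001
grip_force: 0.0
```

send_rows:
  targets:
    - {"offset": [0.02,0.1,0],"spin": 0}
    - {"offset": [0.04,0.2,0],"spin": 0}
    - {"offset": [0.05,0.3,0],"spin": 0}
    - {"offset": [0.07,0.39,0],"spin": 0}
    - {"offset": [0.09,0.49,0],"spin": 0}
    - {"offset": [0.11,0.59,0],"spin": 0}
    - {"offset": [0.12,0.69,0],"spin": 0}
    - {"offset": [0.14,0.79,0],"spin": 0}

```text
time_s: 5.5
eef_pos: [497.2, 56.4, 51.6]
ee_rot: [-0.0, 0.996, -0.089, -0.0]
force: [0.5, -0.5, -0.3]
grip_width: -0.0
grip_force: 0.0
```

```bash
python3 - <<'E'
from h import *
t=ctrl.sense(); print(t["eef_pos"],t["force"])
s,d=ctrl.capture("side"); np.save("side2.npy",d)
cv2.imwrite("pics/c2.png",cv2.resize(s[110:220,220:352],None,fx=4,fy=4)[...,::-1])
print([ (r["conf"],at_z("side",r["uv"],40)) for r in ctrl.place_of("side","jug")[:2]])
E
```

```text
[497.22463313  56.37728259  51.59073687] [ 0.52808568 -0.48792732 -0.28318685]
[(0.97, array([495.95967127,  79.65134593,  40.        ]))]
```

View pics/c2.png

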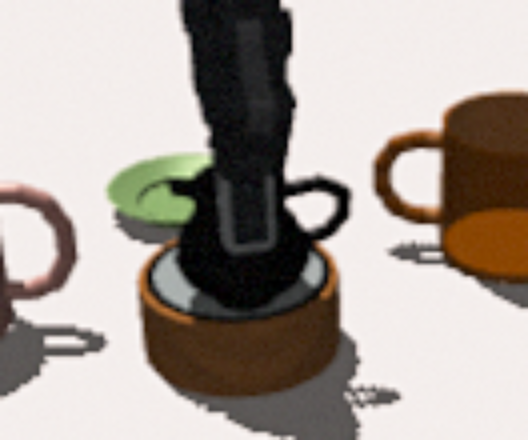

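```bash
cat >> h.py <<'E'
def jug2(d,tcp,guess,cam="side"):
    P=cloud(cam,d).reshape(-1,3); n=np.array([.177,.984]); l=np.array([.984,-.177])
    w=P[:,:2]-tcp[:2]
    P=P[(np.hypot(*(P[:,:2]-guess).T)<36)&(P[:,2]>46)&(P[:,2]<104)&~((abs(w@l)<22)&(w@n<19))]
    f=lambda c:np.hypot(*(P[:,:2]-c).T)-np.interp(P[:,2],[54,62,75,87,100],[27,31,27,20,21.5])
    s=least_squares(f,guess,loss="cauchy",f_scale=1.5); return s.x,len(P),np.median(abs(s.fun))
E
python3 - <<'E'
from h import *
print(jug2(np.load("side0.npy"),[0,0],(503,92)))
for g in((503,92),(506,102),(507,110)): print(jug2(np.load("side2.npy"),[497.2,56.4],g))
E
```

```text
(array([503.39092505,  92.88078791]), 1000, np.float64(0.8798509877441294))
(array([503.55922435,  92.97601792]), 381, np.float64(0.783116007747001))
(array([503.58629898,  93.04008437]), 351, np.float64(0.7863515823548433))
(array([503.57301198,  92.7880003 ]), 221, np.float64(0.8922453963096828))
```

```bash
python3 - <<'E'
from h import *
P=cloud("side",np.load("side2.npy")).reshape(-1,3); n=np.array([.177,.984]); l=np.array([.984,-.177])
w=P[:,:2]-[497.2,56.4]; N=w@n; L=w@l
for z in range(50,190,6):
    m=(abs(P[:,2]-z)<3)&(abs(L)<45)&(N<12)&(N>-70)
    c=m&(abs(L)<7)
    if c.any(): print(z,m.sum(),"n: min %.0f med %.0f"%(N[c].min(),np.median(N[c])),"L %.0f..%.0f"%(L[m].min(),L[m].max()))
E
```

```text
56 21 n: min 7 med 9 L -10..14
62 52 n: min 6 med 8 L -18..15
68 60 n: min 5 med 8 L -18..16
74 37 n: min 7 med 10 L -12..12
80 2 n: min 9 med 10 L -2..5
86 8 n: min -6 med -5 L -10..3
92 23 n: min -11 med -6 L -12..9
98 47 n: min -15 med -12 L -13..9
104 37 n: min -14 med -12 L -13..7
110 47 n: min -15 med -13 L -13..8
116 50 n: min -15 med -12 L -13..8
122 34 n: min -14 med -13 L -13..8
128 7 n: min -15 med -15 L -16..3
134 31 n: min -31 med -30 L -16..10
140 62 n: min -36 med -30 L -15..9
146 24 n: min -41 med -39 L -14..10
152 53 n: min -46 med -44 L -19..10
158 66 n: min -50 med -48 L -19..9
164 65 n: min -55 med -53 L -19..15
170 88 n: min -60 med -58 L -19..15
176 119 n: min -64 med -61 L -19..15
182 144 n: min -62 med -55 L -22..17
188 117 n: min -53 med -45 L -22..17
```

```bash
python3 - <<'E'
from h import *
np.set_printoptions(suppress=True,precision=0)
print(proj("side",(497.2,56.4,51.6)),proj("side",(497.2,56.4,70.6)),proj("side",(495,45,51.6)))
Q=cloud("side",np.load("side2.npy")); n=np.array([.177,.984]); l=np.array([.984,-.177])
for v in range(140,190,2):
    for u in (281,): p=Q[v,u]; print(v,u,p,"n %.0f l %.0f"%((p[:2]-[497.2,56.4])@n,(p[:2]-[497.2,56.4])@l))
E
ls pics
```

```text
[284. 188.] [283. 179.] [285. 192.]
140 281 [480.  -0. 171.] n -59 l -7
142 281 [482.   6. 165.] n -52 l -7
144 281 [482.  10. 160.] n -48 l -6
146 281 [483.  12. 155.] n -46 l -6
148 281 [484.  15. 151.] n -43 l -6
150 281 [488.  28. 141.] n -29 l -4
152 281 [487.  26. 139.] n -32 l -5
154 281 [493.  45. 125.] n -12 l -3
156 281 [492.  46. 121.] n -11 l -3
158 281 [493.  46. 117.] n -11 l -3
160 281 [492.  46. 114.] n -11 l -3
162 281 [492.  46. 110.] n -11 l -3
164 281 [491.  44. 107.] n -13 l -4
166 281 [492.  48. 102.] n -10 l -3
168 281 [491.  46.  99.] n -11 l -4
170 281 [491.  47.  95.] n -11 l -4
172 281 [493.  53.  87.] n -4 l -3
174 281 [497.  68.  75.] n 11 l -2
176 281 [496.  64.  73.] n 7 l -2
178 281 [496.  65.  68.] n 8 l -3
180 281 [496.  64.  65.] n 7 l -3
182 281 [495.  63.  62.] n 6 l -3
184 281 [495.  65.  56.] n 8 l -3
186 281 [500.  80.  43.] n 23 l -2
188 281 [499.  77.  40.] n 20 l -2
both0.png
c1.png
c2.png
crop0.png
fit0.png
side0.png
top0.png
```

```bash
python3 - <<'E'
from h import *
from scipy.spatial.transform import Rotation as Ro
np.set_printoptions(suppress=True,precision=1)
t=ctrl.sense(); im,d=ctrl.capture("wrist"); cv2.imwrite("pics/w2.png",im[...,::-1])
c=ctrl.calibration("wrist"); print(c["mount"]); print(t["joints"],t["grip_width"])
K=np.array([[c["fx"],0,c["cx"]],[0,c["fy"],c["cy"]],[0,0,1.]]); v,u=np.mgrid[0:400,0:640]
s=cv2.undistortPoints(np.stack([u,v],-1).reshape(-1,1,2).astype(float),K,np.array([c["k1"],0,0,0])).reshape(400,640,2)
M=np.array(c["mount"]); p=np.dstack([s,np.ones((400,640))])*d[...,None]
q=p@M[:3,:3].T+M[:3,3]                      # tool frame
R=Ro.from_quat(np.roll(t["ee_rot"],-1)).as_matrix(); W=q@R.T+t["eef_pos"]
ok=d>0; h,e=np.histogram(W[ok][:,2],bins=np.arange(-60,160,4)); print([(int(a),int(b)) for a,b in zip(e,h) if b>800])
# points close to the tool axis: fingers, in tool coords
m=ok&(np.hypot(q[...,0],q[...,1])<30)&(q[...,2]<60); print(m.sum(), q[m].min(0),q[m].max(0))
np.save("w2.npy",W)
E
```

```text
[[   0.    -1.    -0.3   78.2]
 [   1.     0.     0.    -0. ]
 [  -0.    -0.3    1.  -178.6]
 [   0.     0.     0.     1. ]]
[-0.1  0.4  1.7  0.   1.   1.6] 0.0034023785355394667
[(-4, 151511), (0, 29999), (4, 2673), (8, 3834), (12, 2002), (36, 5232), (40, 2189), (60, 1081), (64, 1007), (72, 3448), (76, 827), (92, 1126), (96, 2138), (132, 1255), (136, 1518), (140, 2785), (144, 3086), (148, 1912), (152, 2424)]
27657 [ -29.9  -29.9 -131.8] [29.9 29.9 54.9]
```

View pics/w2.png

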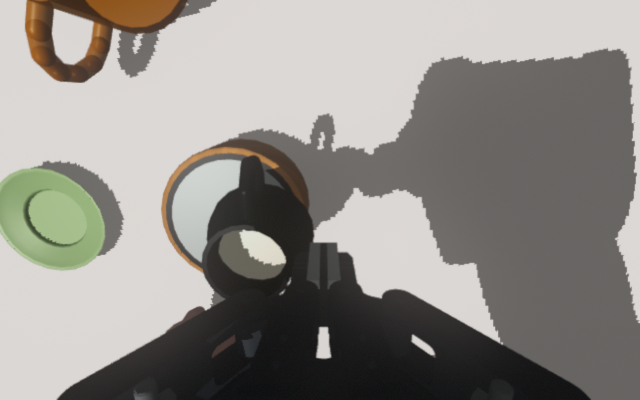

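```bash
python3 - <<'E'
from h import *
np.set_printoptions(suppress=True,precision=0)
W=np.load("w2.npy"); n=np.array([.177,.984]); l=np.array([.984,-.177])
def nl(p): w=p[:2]-[497.2,56.4]; return "(%.0f,%.0f,%.0f)"%(w@n,w@l,p[2])
for v in range(236,300,6): print(v,[nl(W[v,u]) for u in range(270,372,8)])
E
```

```text
236 ['(24,18,99)', '(21,17,98)', '(19,12,86)', '(15,11,83)', '(11,7,75)', '(7,4,69)', '(4,-28,-1)', '(-2,-28,-1)', '(-9,-28,-1)', '(-15,-28,-2)', '(-22,-28,-0)', '(-28,-28,-1)', '(-35,-27,-0)']
242 ['(29,3,74)', '(21,15,100)', '(18,12,93)', '(15,7,82)', '(11,5,78)', '(6,12,92)', '(2,12,92)', '(-1,12,92)', '(-5,12,92)', '(-15,-33,0)', '(-22,-33,-0)', '(-29,-33,-1)', '(-35,-33,0)']
248 ['(29,-1,74)', '(25,-1,73)', '(17,12,99)', '(15,4,84)', '(11,1,78)', '(6,12,99)', '(2,12,99)', '(-1,12,99)', '(-5,11,98)', '(-16,-38,-1)', '(-22,-38,-0)', '(-29,-38,0)', '(-35,-38,-0)']
254 ['(30,-5,73)', '(25,-5,73)', '(17,9,99)', '(15,1,85)', '(10,8,98)', '(6,12,104)', '(2,12,104)', '(-1,12,104)', '(-5,12,105)', '(-9,7,96)', '(-13,7,96)', '(-29,-44,-1)', '(-36,-44,-1)']
260 ['(30,-9,73)', '(25,-8,74)', '(17,6,99)', '(13,8,103)', '(10,8,103)', '(6,12,110)', '(2,11,109)', '(-1,12,110)', '(-5,12,110)', '(-9,8,103)', '(-12,8,103)', '(-29,-50,-1)', '(-36,-49,-1)']
266 ['(30,-13,73)', '(25,-12,74)', '(18,-1,94)', '(13,8,109)', '(9,8,108)', '(5,12,115)', '(2,12,115)', '(-1,12,116)', '(-5,11,114)', '(-8,8,108)
[... 331 characters left out ...]
)', '(2,12,124)', '(-1,12,124)', '(-4,11,124)', '(-8,8,118)', '(-11,8,117)', '(-30,-67,-1)', '(-36,-66,-0)']
284 ['(27,-13,91)', '(22,-10,95)', '(18,-8,99)', '(11,13,130)', '(8,15,133)', '(5,13,129)', '(2,9,125)', '(-1,10,125)', '(-4,13,130)', '(-7,14,132)', '(-10,14,132)', '(-13,12,129)', '(-37,-72,0)']
290 ['(26,-13,96)', '(22,-10,99)', '(13,13,133)', '(10,13,134)', '(7,14,135)', '(5,12,133)', '(2,12,133)', '(-1,7,125)', '(-4,13,134)', '(-7,13,134)', '(-10,13,135)', '(-13,13,134)', '(-37,-78,-0)']
296 ['(26,-13,100)', '(17,7,129)', '(13,13,137)', '(10,12,136)', '(7,13,138)', '(4,13,137)', '(2,9,132)', '(-1,4,125)', '(-4,13,137)', '(-7,13,138)', '(-9,12,136)', '(-12,12,136)', '(-16,7,129)']
```

send_rows:
  targets:
    - {"offset": [-0.2,-1,0],"spin": 0}
    - {"offset": [-0.4,-2.2,0],"spin": 0}
    - {"offset": [-0.53,-3,0],"spin": 0.12}
    - {"offset": [-0.53,-3,0],"spin": 0.24}
    - {"offset": [-0.53,-3,0],"spin": 0.36}
    - {"offset": [-0.53,-3,0],"spin": 0.48}
    - {"offset": [-0.53,-3,0],"spin": 0.6}
    - {"offset": [-0.53,-3,0],"spin": 0.72}

```text
time_s: 6.32
eef_pos: [491.8, 25.5, 51.6]
ee_rot: [0.0, 0.963, 0.27, -0.0]
force: [0.2, 0.4, -0.0]
grip_width: 0.001
grip_force: 0.0
```

send_rows:
  targets:
    - {"offset": [0,0,0],"spin": 0.12}
    - {"offset": [0,0,0],"spin": 0.24}
    - {"offset": [0,0,0],"spin": 0.36}
    - {"offset": [0,0,0],"spin": 0.48}
    - {"offset": [0,0,0],"spin": 0.6}
    - {"offset": [0,0,0],"spin": 0.72}
    - {"offset": [0,0,0],"spin": 0.85}
    - {"offset": [0,0,0],"spin": 0.85}

```text
time_s: 6.98
eef_pos: [491.8, 25.6, 51.6]
ee_rot: [0.0, 0.766, 0.643, -0.0]
force: [-0.6, -0.5, 0.3]
grip_width: -0.0
grip_force: 0.0
```

send_rows:
  targets:
    - {"offset": [0,0,-1],"spin": 0}
    - {"offset": [0,0,-2],"spin": 0}
    - {"offset": [0,0,-2.5],"spin": 0}
    - {"offset": [0,0,-2.5],"spin": 0}
    - {"offset": [0,0,-2.5],"spin": 0}

```text
time_s: 7.4
eef_pos: [491.6, 26.3, 26.1]
ee_rot: [-0.0, 0.768, 0.641, -0.0]
force: [0.2, -0.3, 0.5]
grip_width: -0.004
grip_force: 0.0
```

```bash
cat >> h.py <<'E'
from scipy.spatial.transform import Rotation as Ro
def wrist():
    t=ctrl.sense(); im,d=ctrl.capture("wrist"); c=ctrl.calibration("wrist")
    K=np.array([[c["fx"],0,c["cx"]],[0,c["fy"],c["cy"]],[0,0,1.]]); v,u=np.mgrid[0:400,0:640]
    s=cv2.undistortPoints(np.stack([u,v],-1).reshape(-1,1,2).astype(float),K,np.array([c["k1"],0,0,0])).reshape(400,640,2)
    M=np.array(c["mount"]); q=(np.dstack([s,np.ones((400,640))])*d[...,None])@M[:3,:3].T+M[:3,3]
    W=q@Ro.from_quat(np.roll(t["ee_rot"],-1)).as_matrix().T+t["eef_pos"]; W[d==0]=-999
    return t,im,q,W
def fits(W,g):
    P=W.reshape(-1,3); J=P[(np.hypot(*(P[:,:2]-g).T)<36)&(P[:,2]>60)&(P[:,2]<104)]
    f=lambda c:np.hypot(*(J[:,:2]-c).T)-np.interp(J[:,2],[54,62,75,87,100],[27,31,27,20,21.5])
    s=least_squares(f,g,loss="cauchy",f_scale=1.5)
    m=(abs(P[:,2]-40)<4)&(np.hypot(*(P[:,:2]-STAND).T)<65); q=P[m,:2]
    return s.x,np.median(abs(s.fun)),cv2.minEnclosingCircle(q.astype(np.float32)),len(q)
E
python3 - <<'E'
from h import *
np.set_printoptions(suppress=True,precision=1)
t,im,q,W=wrist(); cv2.imwrite("pics/w3.png",im[...,::-1]); print(t["time_s"],t["eef_pos"],t["ee_rot"],t["force"])
print(fits(W,np.array([504.,92])))
s,d=ctrl.capture("side"); p=cloud("side",d).reshape(-1,3); 
for z in range(24,110,6):
    m=(abs(p[:,2]-z)<3)&(np.hypot(*(p[:,:2]-t["eef_pos"][:2]).T)<28); 
    if m.sum()>2: print(z,m.sum(),p[m].min(0),p[m].max(0))
m=(abs(q[...,0])<20)&(abs(q[...,1])<16)&(W[...,2]>5); print("tip tool z max",np.percentile(q[m][:,2],[50,95,99]),q[m][:,0].max())
E
```

```text
7.4 [491.6  26.3  26.1] [-0.   0.8  0.6 -0. ] [ 0.2 -0.3  0.5]
(array([505.8,  91.7]), np.float64(3.170317336775067), ((510.411865234375, 114.07958984375), 47.96333694458008), 13623)
66 18 [481.5  14.6  63.8] [493.2  26.   69. ]
72 52 [475.6  14.7  69.1] [501.8  24.4  75. ]
78 52 [475.1  14.6  75.1] [502.1  33.7  80.8]
84 56 [475.9  15.1  81.1] [502.   31.3  87. ]
90 57 [475.9  15.1  87.1] [501.4  27.1  92.9]
96 49 [475.4  15.3  93. ] [500.9  25.7  99. ]
102 53 [473.9  12.8  99. ] [503.4  35.1 105. ]
108 101 [464.9  10.7 105. ] [514.1  34.9 111. ]
tip tool z max [-110.1  -54.9  -44.7] 19.996928523660138
```

View pics/w3.png

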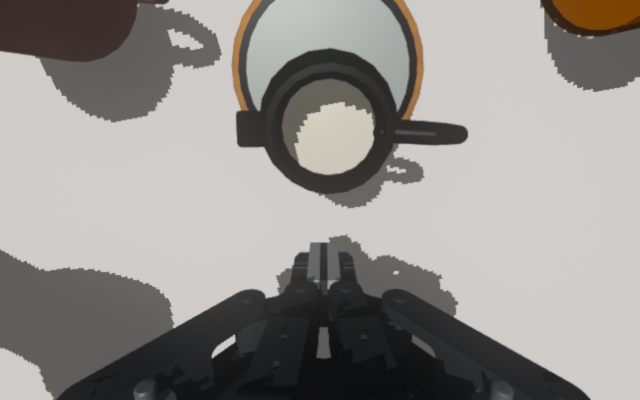

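send_rows:
  targets:
    - {"offset": [0.2,0,-0.6],"spin": 0}
    - {"offset": [0.2,0,-1.1],"spin": 0}
    - {"offset": [0.25,0.3,-1.1],"spin": 0}
    - {"offset": [0.31,0.6,-1.1],"spin": 0}
    - {"offset": [0.36,0.9,-1.1],"spin": 0}
    - {"offset": [0.41,1.2,-1.1],"spin": 0}
    - {"offset": [0.46,1.5,-1.1],"spin": 0}

```text
time_s: 8.08
eef_pos: [496.7, 41.7, 15.7]
ee_rot: [0.0, 0.767, 0.641, 0.0]
force: [-0.1, -0.5, -0.3]
grip_width: -0.002
grip_force: 0.0
```

send_rows:
  targets:
    - {"offset": [0.02,0.1,0],"spin": 0}
    - {"offset": [0.04,0.2,0],"spin": 0}
    - {"offset": [0.05,0.3,0],"spin": 0}
    - {"offset": [0.07,0.39,0],"spin": 0}
    - {"offset": [0.09,0.49,0],"spin": 0}
    - {"offset": [0.11,0.59,0],"spin": 0}
    - {"offset": [0.12,0.69,0],"spin": 0}
    - {"offset": [0.14,0.79,0],"spin": 0}

```text
time_s: 8.75
eef_pos: [497.9, 49.2, 15.6]
ee_rot: [-0.0, 0.768, 0.641, -0.0]
force: [0.2, 0.6, 0.1]
grip_width: -0.002
grip_force: 0.0
```

send_rows:
  targets:
    - {"offset": [0.02,0.1,0],"spin": 0}
    - {"offset": [0.04,0.2,0],"spin": 0}
    - {"offset": [0.05,0.3,0],"spin": 0}
    - {"offset": [0.07,0.39,0],"spin": 0}
    - {"offset": [0.09,0.49,0],"spin": 0}
    - {"offset": [0.11,0.59,0],"spin": 0}
    - {"offset": [0.12,0.69,0],"spin": 0}
    - {"offset": [0.14,0.79,0],"spin": 0}

```text
time_s: 9.42
eef_pos: [499.3, 57.2, 15.6]
ee_rot: [-0.0, 0.767, 0.641, -0.0]
force: [-0.2, -0.2, 0.7]
grip_width: 0.0
grip_force: 0.3
```

```bash
python3 - <<'E'
from h import *
np.set_printoptions(suppress=True,precision=1)
t,im,q,W=wrist(); cv2.imwrite("pics/w4.png",im[...,::-1]); np.save("w4.npy",W); print(t["time_s"],t["eef_pos"],t["force"])
for g in((505.,92),(507,98)): print(fits(W,np.array(g)))
print(jug2(ctrl.capture("side")[1],t["eef_pos"],(504,96)))
E
```

```text
9.4167 [499.3  57.2  15.6] [-0.2 -0.2  0.7]
(array([507.6,  98.3]), np.float64(3.6031762083748937), ((510.5338439941406, 114.38860321044922), 47.959346771240234), 16207)
(array([507.6,  98.3]), np.float64(2.8180098476539683), ((510.5338439941406, 114.38860321044922), 47.959346771240234), 16207)
(array([504.9,  99.5]), 219, np.float64(0.7348779010006083))
```

View pics/w4.png

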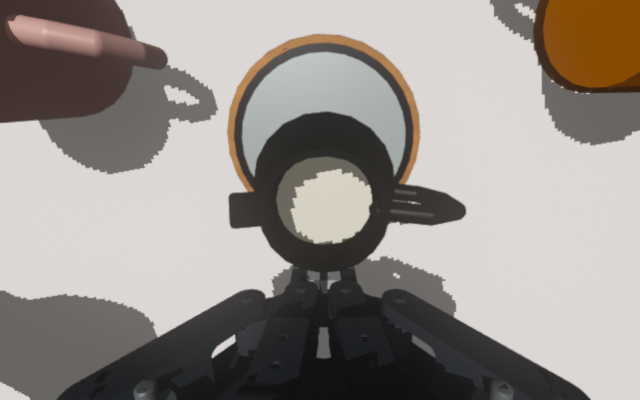

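send_rows:
  targets:
    - {"offset": [0.02,0.1,0],"spin": 0}
    - {"offset": [0.04,0.2,0],"spin": 0}
    - {"offset": [0.05,0.3,0],"spin": 0}
    - {"offset": [0.07,0.39,0],"spin": 0}
    - {"offset": [0.09,0.49,0],"spin": 0}
    - {"offset": [0.11,0.59,0],"spin": 0}
    - {"offset": [0.12,0.69,0],"spin": 0}
    - {"offset": [0.14,0.79,0],"spin": 0}

```text
time_s: 10.18
eef_pos: [500.7, 65.1, 15.6]
ee_rot: [-0.0, 0.767, 0.641, -0.0]
force: [-0.4, -0.4, 0.1]
grip_width: -0.004
grip_force: 0.3
```

send_rows:
  targets:
    - {"offset": [0.02,0.1,0],"spin": 0}
    - {"offset": [0.04,0.2,0],"spin": 0}
    - {"offset": [0.05,0.3,0],"spin": 0}
    - {"offset": [0.07,0.39,0],"spin": 0}
    - {"offset": [0.09,0.49,0],"spin": 0}

```text
time_s: 10.6
eef_pos: [501.6, 70.0, 15.6]
ee_rot: [-0.0, 0.767, 0.641, -0.0]
force: [0.8, -0.7, 0.7]
grip_width: -0.003
grip_force: 0.3
```

```bash
cat >> h.py <<'E'
def ext(W,g):   # outer envelope per sector at belly height, to avoid the inner wall
    P=W.reshape(-1,3); r=np.hypot(*(P[:,:2]-g).T)
    z=np.interp
    B=P[(r>22)&(r<36)&(P[:,2]>58)&(P[:,2]<86)]; f=lambda c:np.hypot(*(B[:,:2]-c).T)-np.interp(B[:,2],[54,62,75,87,100],[27,31,27,20,21.5])
    s=least_squares(f,g,loss="cauchy",f_scale=1.); T=P[(r<27)&(P[:,2]>97)&(P[:,2]<103)]
    f2=lambda c:np.hypot(*(T[:,:2]-c).T)-20.8
    s2=least_squares(f2,g,loss="cauchy",f_scale=1.); return s.x,len(B),np.median(abs(s.fun)),s2.x,len(T),np.median(abs(s2.fun))
E
python3 - <<'E'
from h import *
np.set_printoptions(suppress=True,precision=1)
print("prev",ext(np.load("w4.npy"),np.array([507.6,98.3])))
t,im,q,W=wrist(); cv2.imwrite("pics/w5.png",im[...,::-1]); np.save("w5.npy",W); print(t["time_s"],t["eef_pos"],t["force"])
r=fits(W,np.array([509.,111])); print(r); print(ext(W,r[0]))
print(jug2(ctrl.capture("side")[1],t["eef_pos"],(506,110)))
E
```

```text
prev (array([507.7,  98. ]), 5153, np.float64(0.41122385114563187), array([507.2,  98.6]), 4277, np.float64(1.2423698376155734))
10.6 [501.6  70.   15.6] [ 0.8 -0.7  0.7]
(array([510.5, 111. ]), np.float64(2.8042748469769627), ((510.52789306640625, 114.60477447509766), 47.94029235839844), 10664)
(array([510.6, 110.7]), 5170, np.float64(0.4160745235809298), array([510.1, 111.3]), 4279, np.float64(1.2412890535622871))
(array([507.8, 112. ]), 212, np.float64(0.745867663565269))
```

View pics/w5.png

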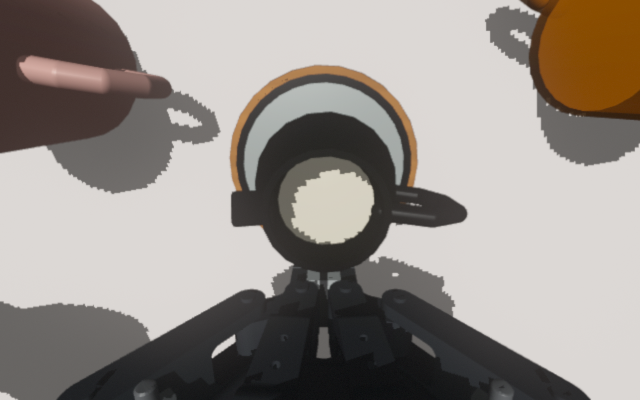

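send_rows:
  targets:
    - {"offset": [0.01,0.1,0],"spin": 0}
    - {"offset": [0.01,0.2,0],"spin": 0}
    - {"offset": [0.02,0.3,0],"spin": 0}
    - {"offset": [0.02,0.36,0],"spin": 0}
    - {"offset": [0.02,0.36,0],"spin": 0}

```text
time_s: 11.12
eef_pos: [501.8, 73.6, 15.6]
ee_rot: [-0.0, 0.767, 0.641, 0.0]
force: [-0.3, 1.0, 0.4]
grip_width: -0.001
grip_force: 0.1
```

send_rows:
  targets:
    - {"offset": [-0.02,-0.1,0],"spin": 0}
    - {"offset": [-0.1,-0.6,0],"spin": 0}
    - {"offset": [-0.3,-1.6,0],"spin": 0}
    - {"offset": [-0.6,-3.3,0],"spin": 0}
    - {"offset": [-0.9,-5,0],"spin": 0}
    - {"offset": [-0.9,-5,3],"spin": 0}
    - {"offset": [-0.9,-5,5],"spin": 0}
    - {"offset": [-0.9,-5,5],"spin": 0}

```text
time_s: 11.78
eef_pos: [494.7, 22.1, 69.1]
ee_rot: [0.002, 0.768, 0.641, 0.002]
force: [0.5, 0.7, 0.2]
grip_width: -0.002
grip_force: 0.0
```

```bash
python3 - <<'E'
from h import *
np.set_printoptions(suppress=True,precision=1)
t,im,q,W=wrist(); cv2.imwrite("pics/w6.png",im[...,::-1]); print(t["time_s"],t["eef_pos"],t["force"])
r=fits(W,np.array([510.,114])); print(r); print(ext(W,r[0]))
d=ctrl.capture("side")[1]; Q=cloud("side",d); print(jug2(d,[0,0],(507,114)))
m=(abs(Q[...,2]-40)<3)&(np.hypot(Q[...,0]-506,Q[...,1]-112)<60); print(cv2.minEnclosingCircle(Q[m][:,:2].astype(np.float32)))
E
```

```text
11.7833 [494.7  22.1  69.1] [0.5 0.7 0.2]
(array([511.2, 114.2]), np.float64(2.865220402981958), ((510.302734375, 113.91738891601562), 47.90065002441406), 7314)
(array([511.4, 114.7]), 2202, np.float64(0.3283633320816435), array([510.9, 114.2]), 2590, np.float64(1.2347157475703927))
(array([508.6, 115.9]), 432, np.float64(0.7151510838125841))
((506.46527099609375, 113.82998657226562), 47.79814529418945)
```

View pics/w6.png

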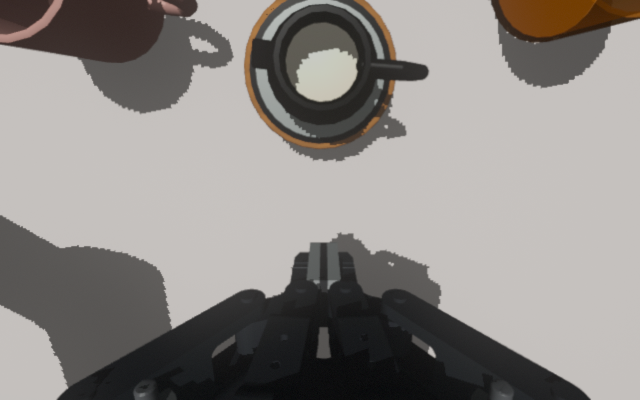

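```bash
python3 -c "
from rig import ctrl
print(ctrl.finish_job())"
```

```text
the job is handed in; nothing more can be done
None
```

I tapped the jug to the middle of the stand and handed the job in: it stands upright about 1–3 mm off-centre (limit 6 mm), the stand is where it was within measuring error, and the gripper is clear.

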